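Nest an empty bail-arm tub into the pile and press it home

TASK

Stack away the empty yellow tub: fold both wire bails of the top blue tub outward, off its mouth, then lower the yellow tub in squarely, without dropping or slamming it. It will catch on the snap noses inside the long sides, high or crooked; push it down on its rim, firmly but not hard, one long side and then the other, until both sides have snapped home and it sits flush on the blue rim all round. Leave the other things on the bench where they stand.

Things in the scene. Friction and masses are not known exactly. Their poses are not given: they have to be found in the camera images.
- tub: The loose yellow tub, upright, bails already folded out. Origin: centre of its underside; x along its length, y across, z up. 176 x 132 mm over the rim skirt, 70 tall. Skirt: upright band 8.8 thick, z 50 to 70 (pinch it mid-side from above). Walls below taper 0.14 sideways per unit height to a 140 x 96 foot; floor 3 thick. 0.24 kg.
- tub_bead: The bead that forms the flat top of the yellow tub's rim all round, 7 mm wide, moulded on the tub: the place to push on. Origin: centre of the mouth, at rim height, 70 mm above the tub's origin; axes as the tub. Pushes of 15 to 30 N are plenty; over 80 N harms it.
- tub_pile: Two blue tubs, like the yellow one, nested on a plywood board fixed to the bench (215 x 170 x 12 mm). Fixed. Origin: under the board's centre, on the bench; x along the tubs' length, y across, z up. Underside of the top tub at z 32, its flat rim at z 102 mm; mouth 158 x 114 mm at the rim. Inside each long side: two sprung grey snap noses; ridges on the yellow tub must pass them.
- pile_seat (a point): Where the yellow tub's origin comes when it is fully nested: 52 mm above the bench (skirt resting on the blue rim, yellow rim at 122 mm). Axes as the pile; the tub fits either way round. Set in, it rests on the snap noses about 10 mm high, or tilted up to 2 deg. 7 to 15 N on the middle of one long side of its rim snaps that side home (it then leans about 4 deg); then likewise the other side.
- bail_a (a joint): Angle of the wire bail at the pile's +x end: 0 lies inward across the mouth (as it starts), 2.93 rad folded out beyond the end. It pivots about the pile's y axis line at x = +63, z = 92 mm, swings up and over, and drops to whichever side it is past upright (at about 1.2 rad); 30 g, light pivot. The bar is 34 mm from the pivot.
- bail_b (a joint): The same for the bail at the pile's -x end, pivot at x = -63, z = 92 mm: 0 inward across the mouth, 2.93 rad folded out beyond the -x end; it swings up and over toward -x.
- bail_a_bar (a point): Middle of bail_a's bar: straight steel wire 5 mm thick along the pile's y, 140 mm long. At joint 0 it lies at pile x = +32, z = 105 mm, just above the rim; a closed fingertip put down into the mouth beside it can carry it over.
- bail_b_bar (a point): Middle of bail_b's bar, as bail_a's: at joint 0 at pile x = -32, z = 105 mm.
- glue_bottle: Bystander: white glue bottle with red cap, 36 mm across, 112 tall; origin under its centre
- vial: Bystander: clear vial, grey cap, 30 mm across, 62 tall; origin under its centre
- tally_counter: Bystander: round grey hand tally counter, 49 x 50 x 19 mm; origin under its centre
- tab_stack: Bystander: small stack of black tabs, 28 x 35 x 19 mm; origin under its centre

How it is judged:
By the outcome, as a careful person would: the job done as asked, in the order asked, and still so for the second after the job is handed in, with the robot touching nothing.
It also fails if it takes over 69 s, if anything falls off the work surface, if the arm or the gripper's body presses on something with over 40 N, if the wrist force passes 120 N, or if a joint passes its speed limit or range.

ROBOT

A 6-joint arm with a two-finger parallel gripper is mounted at the origin on a cart in front of the work surface, level with it; the furniture and walls round the work are solid. World frame = base frame: x ahead of the robot, y to its left, z up, the work surface at z = 0. Lengths are in m, angles in rad, forces in N, time in s.
With the tool pointing down it reaches from about 0.4 to 0.825 m from the base axis. Payload 7 kg.
Tool frame: the origin (TCP) lies midway between the tips of the shut fingers; the grasp point (between the pads) lies 19 mm behind it; z points along the fingers, y is the line along which they close (so a half turn about z gives the same grasp; the last joint's range is limited). The gripper opens to 88 mm and grips with 3 to 60 N. Pads are 19 mm wide; open, the fingers measure 130 mm over their backs; the gripper's body (78 mm by 193 mm) begins 47 mm behind the grasp point.
Start: joints at [1.587, 0.359, 0.012, 0, -1.224, -0.288], TCP at [0.181, 0.65, 0.227] pointing down, gripper open.
Joint ranges: [-3.07, 3.07], [-1.43, 2.12], [-1.02, 1.25], [-3.03, 1.67], [-3.05, -0], [-3.03, 3.03]. Speed limits (rad/s): [2.39, 2.39, 3.01, 3.14, 3.14, 3.14].

INTERFACE

Orientations are given as a unit quaternion [x, y, z, w].
In Python, from workcell import ctrl gives the robot as it stands.
- The arm moves only by the shell command python3 shift.py 'ROWS' [FORCE]. ROWS is a JSON list of rows, 1 to 12 of them, each an object with the fields sx, sy, sz (the shift in shares of the most that a row can go, 1 being 62.5 mm), drx, dry, drz (a rotation vector in rad), jaw (the finger opening in m); a field left out counts as zero (the opening has to be given); each row shifts and turns the commanded pose from where the row before left it, along the tool's axes as they then stand; what a row does not reach is not made up. A row lasts 1/8 s, in which the tool goes at most 0.0625 m and 0.188 rad, less where a joint would pass 70% of its speed; a pose out of reach is approached as far as the arm can. The fingers move at their own pace and stop on an object; FORCE is the grip in N (left out, the last holds). Time passes only in rows, so rows that do not move let the fingers close. It prints the time, the measured TCP pose, the force, the opening and the grip force at its end. Input that does not fit is refused with a message, and nothing moves.
- ctrl.get_state(): the state, without advancing time (a new reading comes with each control period).
- ctrl.grab_frame(name): name is "scene" or "side" or "wrist"; returns a dict with "color" (480x640x3 uint8, red, green, blue), "mtx" (3x3 intrinsics, pixels), "distortion" ([k1, k2, p1, p2, k3] as OpenCV has them; the pictures are not rectified), "T" (4x4, takes a point from camera to world coordinates). Camera axes: x right, y down, z forward; pixel columns grow to the right and rows downward; lengths in m; the calibration is good to about 2 mm. A picture is of the moment at which its call begins. There is no depth.
- ctrl.finish_job(): hands the job in; it is judged then, once.
The state is a dict: "clock": time; "joints": joint angles; "joint_velocities": joint speeds; "joint_torque": joint torques, N m; "tcp_pos": TCP position; "ee_rot": TCP orientation; "ft_force": force on the tool from outside, world axes, zero at the start; "wrist_torque": the same for the moment, N m; "width": finger opening in m; "grip_force": force on a finger pad.
Only numpy, scipy, OpenCV 4.12 (cv2) and the standard library are available. Lean on these libraries where they do the work, as an engineer would, in place of code of your own. Each camera call takes 0.05 s, during which the arm holds its last target. There are 200 camera calls.

## Working session

There is one attempt and no reset: what is moved stays moved. The work goes in short steps, Python scripts to look and compute and a shell command to move; the robot and the scene stay as the last step left them, time stands still between calls to the robot, and variables do not carry over. Pictures are saved under pics/ and viewed, at most 10 in all, crops included, and the job is handed in when it is done.

```bash
ls; mkdir -p pics
python3 - <<'E'
from workcell import ctrl
import cv2, numpy as np, pickle
ims=[]
for n in ["scene","side"]:
    f=ctrl.grab_frame(n); pickle.dump(f,open(f"pics/{n}0.pkl","wb")); cv2.imwrite(f"pics/{n}0.png",f["color"][:,:,::-1])
    print(n,f["mtx"].round(1).tolist(),np.round(f["distortion"],3),f["T"].round(3).tolist())
s=ctrl.get_state();print(s)
E
```

```text
pics
shift.py
workcell.py
scene [[446.8, 0.0, 317.0], [0.0, 446.8, 243.1], [0.0, 0.0, 1.0]] [-0.11  0.    0.    0.    0.  ] [[-0.663, -0.583, 0.47, 0.126], [-0.749, 0.52, -0.411, 0.318], [-0.004, -0.624, -0.781, 0.862], [0.0, 0.0, 0.0, 1.0]]
side [[551.5, 0.0, 330.1], [0.0, 551.5, 244.2], [0.0, 0.0, 1.0]] [-0.122  0.     0.     0.     0.   ] [[-0.859, -0.342, 0.381, 0.2], [-0.512, 0.569, -0.644, 0.529], [0.004, -0.748, -0.664, 0.755], [0.0, 0.0, 0.0, 1.0]]
{'clock': 0.1, 'joints': array([ 1.58709879e+00,  3.59314111e-01,  1.11811893e-02, -2.99802657e-04,
       -1.22413963e+00, -2.88113407e-01]), 'joint_velocities': array([ 1.85124890e-03, -1.18194409e-03,  1.71395675e-03,  1.32611806e-03,
       -1.73259398e-04,  3.21083745e-05]), 'joint_torque': array([-2.98324048e-03, -5.84165704e+01,  2.93752491e+01,  7.01560423e+00,
        1.01923183e-02, -5.23477411e-05]), 'tcp_pos': array([0.18112472, 0.64979249, 0.22573208]), 'ee_rot': array([ 9.90771862e-01, -1.35538015e-01, -2.74035759e-05,  7.50951135e-04]), 'ft_force': array([-0.06086388, -1.00834071, -0.05543966]), 'wrist_torque': array([ 0.0387396 ,  0.01968185, -0.03740226]), 'grip_force': 0.0, 'width': 0.08763913479749141}
```
View pics/scene0.png

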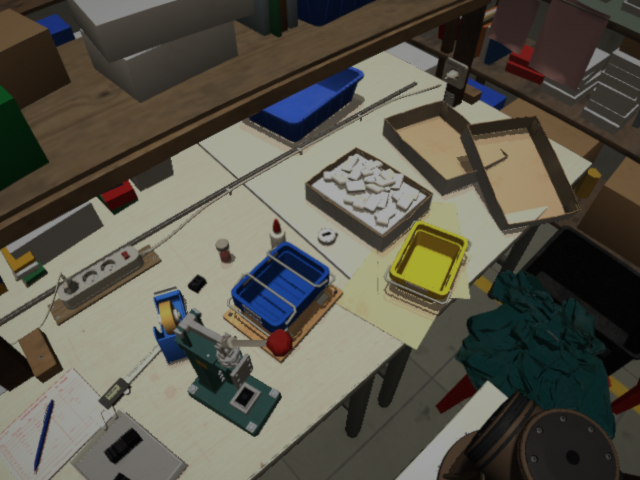

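View pics/side0.png

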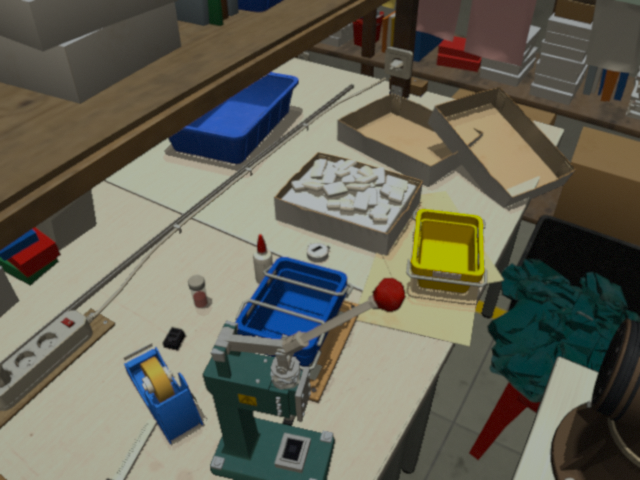

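Create h.py:
```python
import cv2, numpy as np, pickle
from workcell import ctrl
from scipy.spatial.transform import Rotation as R
def grab(n,tag):
    f=ctrl.grab_frame(n); pickle.dump(f,open(f"pics/{n}{tag}.pkl","wb")); cv2.imwrite(f"pics/{n}{tag}.png",f["color"][:,:,::-1]); return f
def load(n,tag): return pickle.load(open(f"pics/{n}{tag}.pkl","rb"))
def ray(f,px):
    u=cv2.undistortPoints(np.array(px,float).reshape(-1,1,2),f["mtx"],np.array(f["distortion"])).reshape(-1,2)
    d=np.c_[u,np.ones(len(u))]@f["T"][:3,:3].T
    return f["T"][:3,3],d
def onz(f,px,z):
    o,d=ray(f,px); return o+d*((z-o[2])/d[:,2])[:,None]
def tri(fs,ps):
    A=np.zeros((3,3));b=np.zeros(3)
    for f,p in zip(fs,ps):
        o,d=ray(f,[p]); d=d[0]/np.linalg.norm(d[0]); M=np.eye(3)-np.outer(d,d); A+=M;b+=M@o
    return np.linalg.solve(A,b)
def proj(f,P):
    T=np.linalg.inv(f["T"]); r,_=cv2.Rodrigues(T[:3,:3])
    return cv2.projectPoints(np.array(P,float).reshape(-1,3),r,T[:3,3],f["mtx"],np.array(f["distortion"]))[0].reshape(-1,2)
```

Run:
```python
from h import *
for n in ["scene","side"]:
    f=load(n,0); im=f["color"]; hsv=cv2.cvtColor(im,cv2.COLOR_RGB2HSV)
    for nm,lo,hi,z in [("yel",(24,200,90),(34,255,255),.07),("blue",(105,150,40),(125,255,255),.102),("red",(0,180,90),(6,255,255),.2)]:
        m=cv2.inRange(hsv,lo,hi); k,l,st,c=cv2.connectedComponentsWithStats(m)
        for i in range(1,k):
            if st[i,4]>250:
                q=np.argwhere(l==i)[:,::-1]; 
                r=cv2.minAreaRect((onz(f,q,z)[:,:2]*1000).astype(np.float32)); print(n,nm,st[i],c[i].round(1),np.round(r[0]),np.round(r[1]),round(r[2],1))
a,b=load("scene",0),load("side",0)
print("ball",tri([a,b],[(279,343),(389,294)]))
print("press",tri([a,b],[(185,330),(240,335)]), onz(a,[(190,395),(260,432),(240,383)],0), onz(b,[(215,470),(335,445)],0))
print("bottle",tri([a,b],[(276,220),(261,238)]),"vial",tri([a,b],[(223,243),(196,281)]))
print("box",onz(a,[(382,245),(430,190),(308,190)],.06))
print("pilecorner",onz(a,[(272,357),(342,292),(225,312)],.012))
```

```text
scene blue [ 36  14  35  21 370] [54.2 23.8] [2171.  -39.] [209.  88.] 1.9
scene blue [ 261   67  102   59 2247] [312.3  97.8] [1002. -472.] [127. 371.] 0.7
scene blue [467  78  39  31 455] [488.6  94.4] [ 688. -862.] [ 78. 163.] 89.7
scene blue [271 242  58  42 995] [301.8 263. ] [568. -24.] [136.  47.] 10.3
scene blue [ 256  261   60   47 1257] [286.  283.7] [551.  34.] [116.  58.] 8.4
scene blue [ 232  276   61   55 1521] [262.5 303.8] [542. 102.] [141.  64.] 11.2
scene blue [154 291  32  29 329] [173.2 301.1] [656. 241.] [51. 72.] 75.9
scene blue [154 327  33  35 499] [169.5 346. ] [591. 285.] [34. 87.] 83.4
scene red [102 181  30  21 251] [116.8 191.2] [921. 197.] [63. 33.] 87.4
scene red [268 330  20  21 297] [278.5 339.7] [414. 148.] [31. 34.] 86.3
side yel [ 411  209   73   73 3864] [447.  244.6] [ 404. -255.] [131. 192.] 20.0
side blue [238   0  43  11 355] [256.2   4.1] [ 1485. -1105.] [159. 117.] 28.7
side blue [414  32  27  29 303] [424.1  44.3] [  791. -1059.] [ 78. 235.] 21.4
side blue [ 170   73  128   90 5771] [238.1 120.7] [1014. -429.] [204. 443.] 9.8
side blue [  0
[... 496 characters left out ...]
5] [924. 238.] [65. 64.] 85.4
side red [376 279  28  24 521] [389.7 290.6] [398.  31.] [38. 44.] 30.9
ball [0.33217911 0.19777675 0.38122603]
press [0.46303007 0.26653912 0.31095545] [[0.52375043 0.30701254 0.        ]
 [0.37577213 0.24511869 0.        ]
 [0.47897062 0.21650537 0.        ]] [[0.52428967 0.30191986 0.        ]
 [0.39737768 0.17752813 0.        ]]
bottle [ 0.69448317 -0.05741345  0.10016333] vial [0.76256532 0.05390498 0.0477645 ]
box [[ 0.50536367 -0.21201897  0.06      ]
 [ 0.54661381 -0.43569435  0.06      ]
 [ 0.75350673 -0.20185703  0.06      ]]
pilecorner [[ 0.47599989  0.13587396  0.012     ]
 [ 0.49515669 -0.07846503  0.012     ]
 [ 0.62701066  0.14822431  0.012     ]]
```

Run:
```python
from h import *
a,b=load("scene",0),load("side",0)
# shelf lower front edge: plane intersection
ls=[]
for f,p in [(a,[(0,262),(490,0)]),(b,[(0,225),(390,5)])]:
    o,d=ray(f,p); n=np.cross(d[0],d[1]); n/=np.linalg.norm(n); ls.append((n,n@o))
(n1,c1),(n2,c2)=ls
for x in [.0,.4,.8]:
  pass
d=np.cross(n1,n2); d/=np.linalg.norm(d)
p=np.linalg.lstsq(np.array([n1,n2,d]),np.array([c1,c2,0]),rcond=None)[0]
for t in (-.6,-.3,0,.3,.6): print("shelf",(p+d*t).round(2))
# press features
o=[]
for nm,pa,pb in [("headtop/leverend",(178,318),(229,340)),("shaft knob",(237,352),(287,375)),("basecorner",(197,378),(215,410))]: print(nm,tri([a,b],[pa,pb]).round(3))
# upscaled crop both
A=cv2.resize(a["color"][270:440,140:300],None,fx=2.5,fy=2.5); B=cv2.resize(b["color"][250:480,190:410],None,fx=1.85,fy=1.85)
H=425; c=np.hstack([A[:H],B[:H]]);print(c.shape); cv2.imwrite("pics/press.png",c[:,:,::-1])
```

```text
shelf [0.38 0.62 0.64]
shelf [0.49 0.35 0.56]
shelf [0.59 0.08 0.48]
shelf [ 0.69 -0.19  0.4 ]
shelf [ 0.79 -0.46  0.32]
headtop/leverend [0.489 0.263 0.291]
shaft knob [0.45  0.21  0.181]
basecorner [0.493 0.285 0.146]
(425, 807, 3)
```

View pics/press.png

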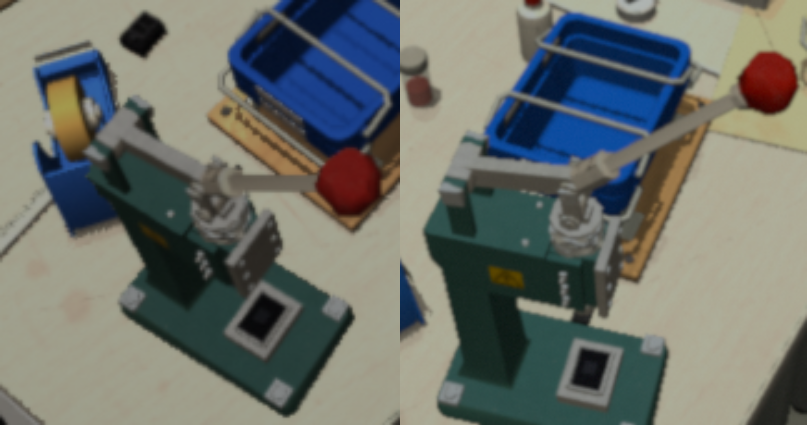

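Run:
```python
from h import *
a,b=load("scene",0),load("side",0)
for z in (.5,.6,.7): 
  print(z,"scene",onz(a,[(5,259),(130,196),(250,136),(400,52),(480,5)],z).round(2)[:,:2].tolist(),"side",onz(b,[(5,225),(150,133),(300,48),(370,10)],z).round(2)[:,:2].tolist())
```

```text
0.5 scene [[0.55, 0.39], [0.54, 0.24], [0.54, 0.07], [0.55, -0.24], [0.58, -0.51]] side [[0.57, 0.39], [0.57, 0.23], [0.56, -0.0], [0.55, -0.17]]
0.6 scene [[0.43, 0.37], [0.43, 0.26], [0.42, 0.14], [0.44, -0.09], [0.46, -0.28]] side [[0.42, 0.44], [0.42, 0.35], [0.42, 0.21], [0.41, 0.1]]
0.7 scene [[0.32, 0.35], [0.31, 0.28], [0.31, 0.21], [0.32, 0.07], [0.33, -0.05]] side [[0.28, 0.5], [0.28, 0.47], [0.28, 0.41], [0.28, 0.38]]
```

Run:
```python
from h import *
from scipy.optimize import brentq
E={}
for n,cols,y0 in [("scene",[40,120,200,280,360,440],lambda c:260-c*.535),("side",[60,120,180,240,300],lambda c:227-c*.6)]:
    f=load(n,0); g=cv2.GaussianBlur(cv2.cvtColor(f["color"],cv2.COLOR_RGB2GRAY),(0,0),1).astype(float)
    for c in cols:
        r0=int(y0(c)); lo=max(r0-40,0); seg=g[lo:r0+40,c]; d=np.diff(seg); k=np.argsort(-abs(d))[:6]
        print(n,c,[(int(lo+i),int(d[i])) for i in sorted(k)])
a,b=load("scene",0),load("side",0)
A=cv2.resize(a["color"][0:270,0:500],None,fx=.8,fy=1.1);B=cv2.resize(b["color"][0:270,0:400],None,fx=1,fy=1.1)
cv2.imwrite("pics/shelf.png",np.hstack([A,B])[:,:,::-1])
```

```text
scene 40 [(225, 28), (226, 33), (227, 22), (233, -28), (234, -22), (276, 22)]
scene 120 [(158, 15), (159, 16), (209, 25), (210, 39), (211, 36), (212, 21)]
scene 200 [(119, 17), (139, 19), (140, 36), (141, 35), (146, 17), (147, 15)]
scene 280 [(81, 16), (85, -16), (134, 21), (135, 23), (141, 24), (142, 20)]
scene 360 [(60, 29), (61, 39), (62, 30), (69, -24), (79, 28), (80, 31)]
scene 440 [(6, -13), (9, 14), (10, 15), (12, -10), (13, -14), (14, -11)]
side 60 [(164, -14), (165, -13), (173, 14), (181, -13), (182, -16), (183, -14)]
side 120 [(136, 16), (144, -17), (167, 21), (168, 32), (169, 32), (170, 23)]
side 180 [(100, 17), (150, 18), (151, 25), (152, 18), (156, 16), (157, 21)]
side 240 [(59, -15), (60, -14), (65, 15), (66, 16), (70, -14), (71, -15)]
side 300 [(31, 16), (32, 18), (57, 19), (58, 30), (59, 27), (60, 15)]
```

View pics/shelf.png

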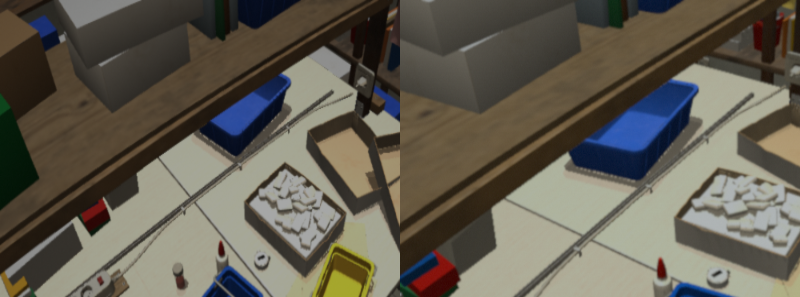

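Run:
```python
from h import *
a,b=load("scene",0),load("side",0)
for z in (.4,.5,.6,.65,.7): 
  print(z,"scene",onz(a,[(200,141),(360,61)],z).round(3)[:,:2].tolist(),"side",onz(b,[(120,169),(300,58)],z).round(3)[:,:2].tolist())
```

```text
0.4 scene [[0.694, 0.076], [0.7, -0.303]] side [[0.683, 0.198], [0.675, -0.177]]
0.5 scene [[0.572, 0.128], [0.576, -0.169]] side [[0.547, 0.291], [0.541, 0.022]]
0.6 scene [[0.449, 0.18], [0.452, -0.034]] side [[0.411, 0.384], [0.408, 0.221]]
0.65 scene [[0.387, 0.207], [0.39, 0.033]] side [[0.343, 0.431], [0.341, 0.32]]
0.7 scene [[0.326, 0.233], [0.328, 0.1]] side [[0.275, 0.478], [0.274, 0.419]]
```

Run:
```python
from h import *
a,b=load("scene",0),load("side",0)
print(onz(a,[(455,98),(465,98)],0).round(3),onz(b,[(400,98)],0).round(3))
A=cv2.resize(a["color"][0:130,410:530],None,fx=3.3,fy=3.3);B=cv2.resize(b["color"][0:130,340:460],None,fx=3.3,fy=3.3)
cv2.imwrite("pics/post.png",np.hstack([A,B])[:,:,::-1])
```

```text
[[ 0.807 -0.913  0.   ]
 [ 0.785 -0.94   0.   ]] [[ 0.791 -0.877  0.   ]]
```

View pics/post.png

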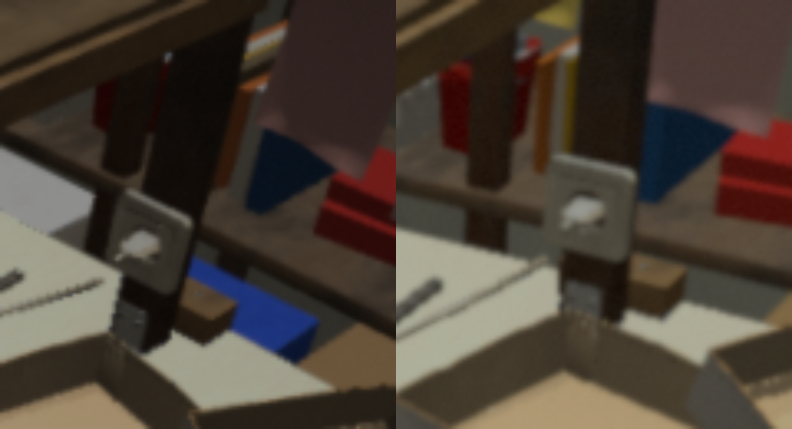

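The manual's scale: shifts go in shares of 62.5 mm. Converting my numbers, 0.0555 m is 0.888, -0.042 m is -0.672.

```bash
python3 shift.py '[{"sz": -0.672,"drz": 0.187,"jaw": 0.088},{"sz": -0.672,"drz": 0.187,"jaw": 0.088},{"sz": -0.672,"drz": 0.187,"jaw": 0.088},{"sz": -0.672,"drz": 0.187,"jaw": 0.088},{"sz": -0.672,"drz": 0.187,"jaw": 0.088},{"sz": -0.672,"drz": 0.187,"jaw": 0.088},{"sx": 0.888,"sy": -0.3408,"jaw": 0},{"sx": 0.888,"sy": -0.3408,"jaw": 0},{"sx": 0.888,"sy": -0.3408,"jaw": 0},{"sx": 0.888,"sy": -0.3408,"jaw": 0},{"sx": 0.888,"sy": -0.3408,"jaw": 0},{"sx": 0.888,"sy": -0.3408,"jaw": 0}]'
```

```text
clock: 1.6
tcp_pos: [0.3661, 0.343, 0.4785]
ee_rot: [0.767, -0.642, -0.0, 0.0]
ft_force: [1.0, 0.3, 0.3]
width: 0.0331
grip_force: 0.0
```

Scaled: 0.0555 m is 0.888, -0.0213 m is -0.3408.

```bash
python3 shift.py '[{"sx": 0.888,"sy": -0.3408,"jaw": 0},{"sx": 0.888,"sy": -0.3408,"jaw": 0},{"sx": 0.888,"sy": -0.3408,"jaw": 0},{"sx": 0.888,"sy": -0.3408,"jaw": 0},{"sx": 0.888,"sy": -0.3408,"jaw": 0},{"sx": 0.888,"sy": -0.3408,"jaw": 0},{"jaw": 0}]'
python3 - <<'E'
from h import *
f=grab("wrist",1); print(f["T"].round(3).tolist(),f["mtx"].round(1).tolist(),ctrl.get_state()["joints"].round(2))
E
```

```text
clock: 2.48
tcp_pos: [0.5513, 0.0364, 0.477]
ee_rot: [0.765, -0.644, -0.001, 0.001]
ft_force: [-0.2, 0.5, 0.4]
width: 0.0005
grip_force: 0.0
[[-0.985, -0.163, -0.048, 0.564], [-0.17, 0.948, 0.269, -0.036], [0.002, 0.274, -0.962, 0.634], [0.0, 0.0, 0.0, 1.0]] [[422.2, 0.0, 321.0], [0.0, 422.2, 236.6], [0.0, 0.0, 1.0]] [ 0.42  0.1   0.22 -0.   -1.7  -0.25]
```

View pics/wrist1.png

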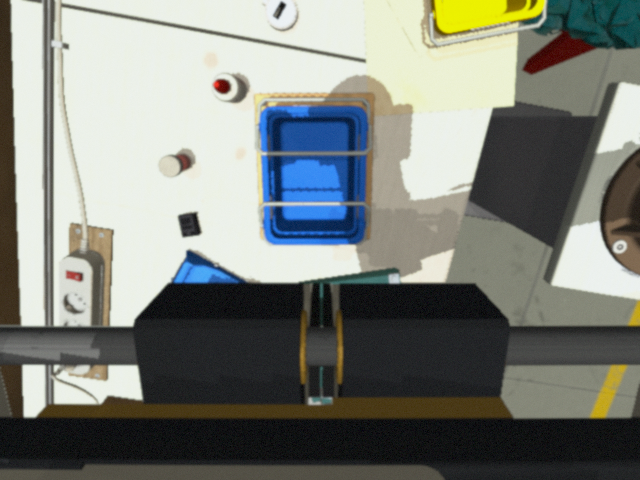

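```bash
cat >> h.py <<'E'
def bluerect(f,z=.102,roi=(225,400,60,290)):
    hsv=cv2.cvtColor(f["color"],cv2.COLOR_RGB2HSV); m=cv2.inRange(hsv,(105,130,40),(125,255,255))
    k=np.zeros_like(m); k[roi[2]:roi[3],roi[0]:roi[1]]=255; m&=k
    m=cv2.morphologyEx(m,cv2.MORPH_CLOSE,np.ones((9,9)))
    n,l,st,_=cv2.connectedComponentsWithStats(m); i=1+np.argmax(st[1:,4])
    q=np.argwhere(l==i)[:,::-1]; return cv2.minAreaRect((onz(f,q,z)[:,:2]*1000).astype(np.float32))
E
python3 - <<'E'
from h import *
f=load("wrist",1); print(bluerect(f))
g=f["color"].astype(int)
hsv=cv2.cvtColor(f["color"],cv2.COLOR_RGB2HSV)
# bars: low sat, bright pixels within the rim columns
for r0,r1 in [(145,162),(196,212)]:
    pts=[]
    for c in range(280,355,5):
        col=g[r0:r1,c]; w=np.clip(col[:,0]-60,0,None); 
        pts.append((c,(w*np.arange(r0,r1)).sum()/max(w.sum(),1)))
    P=onz(f,pts,.105); print(np.round(pts[::7],1).tolist(),P[::7].round(4).tolist(),P.mean(0), np.polyfit(P[:,0],P[:,1],1))
s=load("side",0)
print("yel corners wrist?",)
E
```

```text
((559.7559204101562, 38.82029724121094), (131.9323272705078, 171.3509063720703), 9.803959846496582)
[[280.0, 153.0], [315.0, 152.8], [350.0, 152.9]] [[0.6054, 0.0151, 0.105], [0.5628, 0.0075, 0.105], [0.5203, 0.0002, 0.105]] [0.56282045 0.00759651 0.105     ] [ 0.17519173 -0.09100498]
[[280.0, 203.5], [315.0, 203.3], [350.0, 203.1]] [[0.5962, 0.0777, 0.105], [0.5523, 0.07, 0.105], [0.5084, 0.0621, 0.105]] [0.55227574 0.07000852 0.105     ] [ 0.17679321 -0.02763008]
yel corners wrist?
```

```bash
python3 shift.py '[{"sx": 0.192,"sy": -0.1392,"sz": 0.48,"drz": 0.003,"jaw": 0},{"sz": 0.96,"jaw": 0},{"sz": 0.96,"jaw": 0},{"sz": 0.96,"jaw": 0},{"sz": 0.96,"jaw": 0},{"sz": 0.912,"jaw": 0},{"sz": 0.48,"jaw": 0},{"jaw": 0}]'
python3 - <<'E'
from h import *
s=ctrl.get_state(); c=np.array([.5597,.0390]); Rm=R.from_quat(s["ee_rot"]).as_matrix()
d=s["tcp_pos"][:2]-c; print("u",d@Rm[:2,0],"v",d@Rm[:2,1],"z",s["tcp_pos"][2],Rm[:,2].round(3),np.degrees(np.arctan2(Rm[1,0],Rm[0,0])))
a,b=load("scene",0),load("side",0); print(tri([a,b],[(248,364),(301,401)]).round(3))
E
```

```text
clock: 3.52
tcp_pos: [0.5588, 0.0299, 0.1196]
ee_rot: [0.766, -0.643, -0.001, 0.002]
ft_force: [-0.3, -0.1, 0.2]
width: 0.0005
grip_force: 0.0
u 0.008809152708965401 v 0.0024269757368444497 z 0.11958064535522848 [-0.005 -0.001 -1.   ] -79.95846357453898
[0.442 0.201 0.123]
```

Scaled: 0.027 m is 0.432, 0.003 m is 0.048.

```bash
python3 shift.py '[{"sx": 0.032,"sz": 0.432,"jaw": 0},{"sx": 0.192,"jaw": 0},{"sx": 0.048,"sz": -0.144,"jaw": 0},{"sx": 0.112,"sz": -0.112,"jaw": 0},{"sx": 0.144,"sz": -0.064,"jaw": 0},{"sx": 0.16,"sz": -0.016,"jaw": 0},{"sx": 0.192,"jaw": 0},{"sx": 0.192,"jaw": 0},{"sx": 0.128,"jaw": 0},{"sz": -0.48,"jaw": 0},{"sz": -0.48,"jaw": 0}]'
python3 - <<'E'
from h import *
f=grab("wrist",2); s=ctrl.get_state(); print(s["tcp_pos"])
grab("side",2)
b=load("side",2); cv2.imwrite("pics/v2.png",np.hstack([cv2.resize(f["color"],(400,300)),cv2.resize(b["color"][200:400,180:447],(400,300))])[:,:,::-1])
E
```

```text
clock: 4.9
tcp_pos: [0.5735, -0.0452, 0.1757]
ee_rot: [0.766, -0.643, -0.0, 0.001]
ft_force: [0.3, -0.1, 0.1]
width: 0.0003
grip_force: 0.0
[ 0.57577681 -0.04508385  0.18043616]
```

View pics/v2.png

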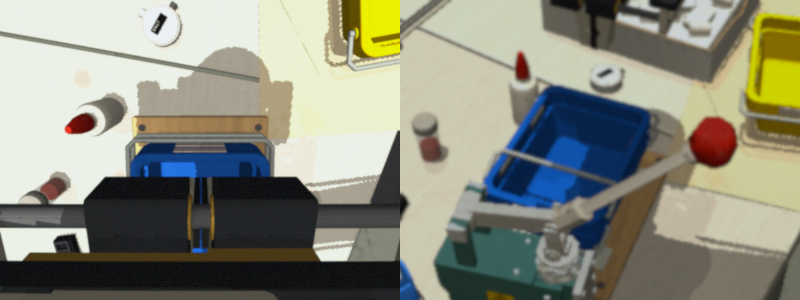

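```bash
python3 shift.py '[{"sx": -0.8,"jaw": 0},{"sx": -0.768,"jaw": 0},{"sz": 0.48,"jaw": 0},{"sz": 0.48,"jaw": 0},{"jaw": 0}]'
python3 - <<'E'
from h import *
s=ctrl.get_state(); c=np.array([.5597,.0390]); Rm=R.from_quat(s["ee_rot"]).as_matrix()
d=s["tcp_pos"][:2]-c; print("u",d@Rm[:2,0],"v",d@Rm[:2,1],"z",s["tcp_pos"][2])
E
```

```text
clock: 5.62
tcp_pos: [0.555, 0.0513, 0.1131]
ee_rot: [0.766, -0.643, -0.001, 0.002]
ft_force: [-0.1, -1.0, 0.5]
width: 0.0002
grip_force: 0.0
u -0.012945501962266655 v 0.002527871782591755 z 0.11311851023197743
```

Scaled: 0.02 m is 0.32, -0.04 m is -0.64.

```bash
python3 shift.py '[{"sz": 0.32,"jaw": 0},{"sx": -0.16,"jaw": 0},{"sx": -0.048,"sz": -0.144,"jaw": 0},{"sx": -0.112,"sz": -0.112,"jaw": 0},{"sx": -0.144,"sz": -0.064,"jaw": 0},{"sx": -0.16,"sz": -0.016,"jaw": 0},{"sx": -0.192,"jaw": 0},{"sx": -0.192,"jaw": 0},{"sx": -0.064,"jaw": 0},{"jaw": 0},{"sz": -0.64,"jaw": 0},{"sz": -0.64,"jaw": 0}]'
python3 - <<'E'
from h import *
b=grab("side",3);grab("scene",3); a=load("scene",3)
cv2.imwrite("pics/v3.png",np.hstack([cv2.resize(a["color"][220:370,200:400],(400,300)),cv2.resize(b["color"][200:400,180:447],(400,300))])[:,:,::-1])
E
```

```text
clock: 7.12
tcp_pos: [0.5449, 0.1174, 0.1971]
ee_rot: [0.766, -0.643, -0.0, 0.001]
ft_force: [0.8, 0.1, -0.7]
width: 0.0004
grip_force: 0.0
```

View pics/v3.png

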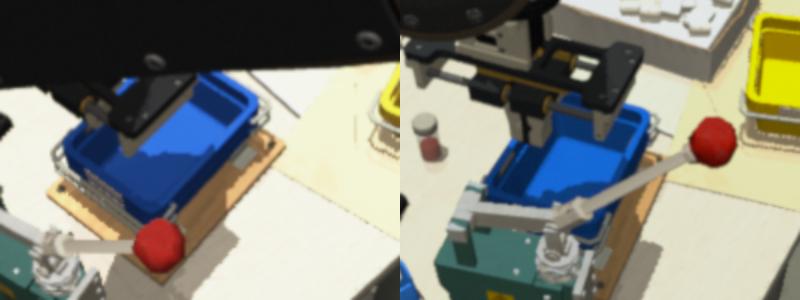

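Scaled: -0.05 m is -0.8, 0.049 m is 0.784.

```bash
python3 shift.py '[{"sz": -0.8,"jaw": 0.03},{"sz": -0.8,"jaw": 0.03},{"sx": 0.784,"sy": 0.464,"sz": -0.336,"jaw": 0.03},{"sx": 0.784,"sy": 0.464,"sz": -0.336,"jaw": 0.03},{"sx": 0.784,"sy": 0.464,"sz": -0.336,"jaw": 0.03},{"sx": 0.784,"sy": 0.464,"sz": -0.336,"jaw": 0.03},{"sx": 0.784,"sy": 0.464,"sz": -0.336,"jaw": 0.03},{"sx": 0.784,"sy": 0.464,"sz": -0.336,"jaw": 0.03},{"sx": 0.784,"sy": 0.464,"sz": -0.336,"jaw": 0.03},{"jaw": 0.03}]'
python3 - <<'E'
from h import *
f=grab("wrist",4)
hsv=cv2.cvtColor(f["color"],cv2.COLOR_RGB2HSV)
m=cv2.inRange(hsv,(22,190,60),(35,255,255)); m=cv2.morphologyEx(m,cv2.MORPH_CLOSE,np.ones((5,5)))
n,l,st,_=cv2.connectedComponentsWithStats(m); i=1+np.argmax(st[1:,4]); print(st[i])
q=np.argwhere(l==i)[:,::-1]; h=cv2.convexHull(q.astype(np.int32)); print(h[:,0].tolist()[:40])
print(cv2.minAreaRect((onz(f,q,.07)[:,:2]*1000).astype(np.float32)))
E
```

```text
clock: 8.48
tcp_pos: [0.4033, -0.2584, 0.4449]
ee_rot: [0.764, -0.645, 0.001, -0.0]
ft_force: [-0.8, 0.2, -0.2]
width: 0.0301
grip_force: 0.0
[  256    96   123   151 14245]
[[378, 226], [377, 228], [373, 232], [371, 233], [368, 234], [310, 244], [298, 246], [288, 246], [286, 245], [282, 241], [281, 239], [279, 233], [278, 229], [257, 134], [256, 127], [256, 123], [257, 119], [258, 117], [260, 114], [262, 113], [273, 110], [277, 109], [282, 108], [339, 97], [345, 96], [352, 96], [356, 98], [359, 101], [361, 105], [363, 111], [378, 210]]
((406.67919921875, -261.024169921875), (132.0777130126953, 174.86192321777344), 20.067216873168945)
```

View pics/wrist4.png

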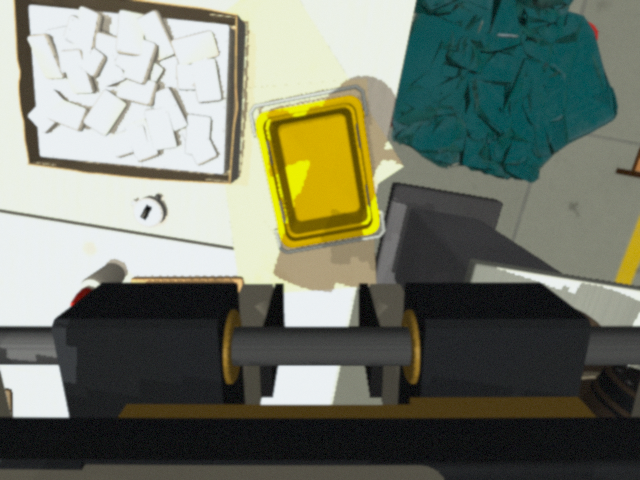

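Scaled: 0.0593 m is 0.9488, 0.0036 m is 0.0576.

```bash
python3 shift.py '[{"sz": 0.8,"drz": -0.182,"jaw": 0.03},{"sx": 0.0576,"sy": 0.9488,"jaw": 0.03},{"sz": 0.96,"jaw": 0.03},{"sz": 0.96,"jaw": 0.03},{"sz": 0.96,"jaw": 0.03},{"sz": 0.96,"jaw": 0.03},{"sz": 0.48,"jaw": 0.03},{"jaw": 0.03}]'
cat >> h.py <<'E'
def rel(c,acr):
    s=ctrl.get_state(); Rm=R.from_quat(s["ee_rot"]).as_matrix(); p=s["tcp_pos"]; d=np.append(np.array(c)-p[:2],0)
    yaw=(np.degrees(np.arctan2(Rm[1,1],Rm[0,1]))-acr+90)%180-90
    print("to target in tool:",(Rm.T@d).round(4),"z",p[2].round(4),"yaw err deg",yaw.round(2),"tilt",Rm[:2,2].round(4),"w",s["width"],"F",s["ft_force"].round(1),"M",s["wrist_torque"].round(2),s["clock"])
E
python3 -c "
from h import *
rel((.3488,-.2821),20.07)"
```

```text
clock: 9.52
tcp_pos: [0.3486, -0.2777, 0.1213]
ee_rot: [0.821, -0.57, -0.003, 0.001]
ft_force: [0.9, -0.8, 0.5]
width: 0.03
grip_force: 0.0
to target in tool: [ 0.0042  0.0014 -0.    ] z 0.1213 yaw err deg 0.38 tilt [-0.0056  0.0018] w 0.02995962495910368 F [ 0.9 -0.8  0.5] M [ 0.02 -0.08  0.05] 9.525
```

Scaled: 0.03 m is 0.48, 0.009 m is 0.144.

```bash
python3 shift.py '[{"sx": 0.048,"sy": 0.0208,"sz": 0.48,"drz": 0.005,"jaw": 0.03},{"sz": 0.48,"jaw": 0.03},{"sz": 0.144,"jaw": 0.03},{"jaw": 0.03}]' && python3 -c "
from h import *
rel((.3488,-.2821),20.07)
f=grab('wrist',5)"
```

```text
clock: 10.02
tcp_pos: [0.3508, -0.2823, 0.0553]
ee_rot: [0.82, -0.572, 0.0, 0.0]
ft_force: [0.1, -0.5, -0.4]
width: 0.0301
grip_force: 0.0
to target in tool: [-0.0009  0.0018 -0.    ] z 0.0553 yaw err deg 0.08 tilt [ 0.0003 -0.0003] w 0.030134896514322666 F [ 0.1 -0.5 -0.4] M [ 0.06 -0.01  0.06] 10.025
```

Scaled: 0.003 m is 0.048, 0.0015 m is 0.024.

```bash
python3 shift.py '[{"sx": -0.016,"sy": 0.024,"sz": 0.048,"jaw": 0.03},{"jaw": 0},{"jaw": 0},{"jaw": 0},{"jaw": 0},{"jaw": 0}]' 50 && python3 -c "
from h import *
rel((.3488,-.2821),20.07)"
```

```text
clock: 10.82
tcp_pos: [0.3486, -0.2821, 0.0519]
ee_rot: [0.82, -0.573, 0.0, 0.0]
ft_force: [-2.9, -0.6, 6.0]
width: 0.0114
grip_force: 49.9
to target in tool: [ 0.0001 -0.0002  0.    ] z 0.0519 yaw err deg 0.05 tilt [ 0.0004 -0.0003] w 0.011373755932465614 F [-2.9 -0.6  6. ] M [0.06 0.28 0.05] 10.825
```

```bash
python3 shift.py '[{"sz": -0.08,"jaw": 0},{"sz": -0.16,"jaw": 0},{"sz": -0.32,"jaw": 0},{"sz": -0.64,"jaw": 0},{"sz": -0.64,"jaw": 0},{"sz": -0.64,"jaw": 0},{"sz": -0.48,"jaw": 0},{"jaw": 0},{"jaw": 0}]'
python3 - <<'E'
from h import *
rel((.3488,-.2821),20.07)
fs=[grab(n,6) for n in ("wrist","side","scene")]
cv2.imwrite("pics/v6.png",np.hstack([cv2.resize(fs[0]["color"],(400,300)),cv2.resize(fs[1]["color"][100:340,320:640],(400,300))])[:,:,::-1])
E
```

```text
clock: 11.95
tcp_pos: [0.3474, -0.2814, 0.2357]
ee_rot: [0.82, -0.573, -0.001, -0.0]
ft_force: [-0.1, -0.3, -3.6]
width: 0.0085
grip_force: 73.8
to target in tool: [ 0.0012 -0.001  -0.    ] z 0.2357 yaw err deg 0.02 tilt [-0.0014  0.0011] w 0.00847775004052525 F [-0.1 -0.3 -3.6] M [-0.    0.17  0.06] 11.95
```

View pics/v6.png

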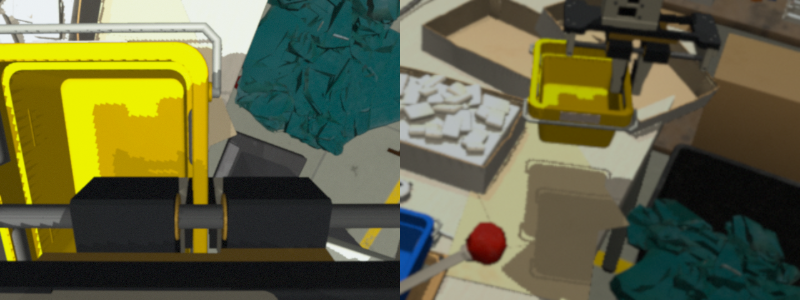

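```bash
cat > far.py <<'E'
from h import *
def far(f,p0,aw,n=(24,200,60),half=.1276):
    # height of the far long rim edge: rays through its silhouette onto vertical plane
    m=cv2.inRange(cv2.cvtColor(f["color"],cv2.COLOR_RGB2HSV),n,(34,255,255))
    m=cv2.morphologyEx(m,cv2.MORPH_OPEN,np.ones((3,3)))
    k,l,st,_=cv2.connectedComponentsWithStats(m); i=1+np.argmax(st[1:,4])
    a=np.array([np.cos(aw),np.sin(aw),0]); L=np.array([-a[1],a[0],0]); P=np.array([*p0,0])+half*a
    q=np.array([(np.argmax(l[r]==i)-.5,r) for r in range(st[i,1],st[i,1]+st[i,3])])
    o,d=ray(f,q); t=((P-o)@a)/(d@a); X=o+d*t[:,None]; s=(X-P)@L; k=abs(s)<.055
    print(st[i],k.sum(),"z med",np.median(X[k,2]).round(4),"vs s",np.polyfit(s[k],X[k,2],1).round(3) if k.sum()>3 else X[:,2].round(2))
E
python3 - <<'E'
from far import *
for t,p in [(0,(.3488,-.2821)),(6,(.3474,-.2814))]:
    for n in ("side","scene"): far(load(n,t),p,np.radians(20.07),n=(22,150,50))
E
```

```text
[ 411  209   74   73 4443] 24 z med 0.0885 vs s [0.276 0.085]
[ 390  221   78   75 2910] 39 z med 0.0707 vs s [-0.068  0.061]
[ 422  131   85   70 4188] 28 z med 0.253 vs s [0.691 0.24 ]
[416 193  53  32 765] 0 z med nan vs s [ 0.07  0.08  0.08  0.09  0.08  0.09  0.08  0.09  0.08  0.09  0.08  0.09
  0.08  0.09  0.08  0.09  0.08  0.08  0.08  0.08  0.09  0.08  0.09  0.08
  0.08  0.08  0.09  0.08  0.07  0.04  0.02 -0.07]
  return _methods._mean(a, axis=axis, dtype=dtype,
  ret = ret.dtype.type(ret / rcount)
```

Run:
```python
from h import *
def T2(s): pass
poses={5:((.3508,-.2823,.0553),.07),6:((.3474,-.2814,.2357),.2537)}
Rm=R.from_quat([.82,-.573,0,0]).as_matrix()
for t in (5,6):
    f=load("wrist",t); hsv=cv2.cvtColor(f["color"],cv2.COLOR_RGB2HSV)
    m=cv2.inRange(hsv,(22,170,50),(35,255,255)); m=cv2.morphologyEx(m,cv2.MORPH_OPEN,np.ones((3,3)))
    p,z=poses[t]; cols=np.arange(0,341,20); rows=[np.argmax(m[:,c]>0) for c in cols]
    X=(onz(f,np.c_[cols,np.array(rows)-.5],z)-np.array(p))@Rm
    print(t,[(int(c),int(r),round(x[0]*1e3,1),round(x[1]*1e3,1)) for c,r,x in zip(cols,rows,X)])
    q=[np.where(m[r])[0].max() for r in range(120,260,20)]
    X=(onz(f,np.c_[np.array(q)+.5,np.arange(120,260,20)],z)-np.array(p))@Rm; print("right edge",q,(X[:,:2]*1e3).round(1).tolist())
    for r in (150,220): print(r,[tuple(int(v) for v in hsv[r,c]) for c in range(0,120,8)])
```

```text
5 [(0, 72, np.float64(87.5), np.float64(-102.1)), (20, 73, np.float64(87.2), np.float64(-95.7)), (40, 73, np.float64(87.1), np.float64(-89.3)), (60, 73, np.float64(87.1), np.float64(-82.8)), (80, 73, np.float64(87.1), np.float64(-76.4)), (100, 73, np.float64(87.0), np.float64(-70.0)), (120, 73, np.float64(87.0), np.float64(-63.6)), (140, 73, np.float64(87.0), np.float64(-57.3)), (160, 73, np.float64(86.9), np.float64(-50.9)), (180, 73, np.float64(86.9), np.float64(-44.5)), (200, 73, np.float64(86.9), np.float64(-38.2)), (220, 72, np.float64(87.2), np.float64(-31.8)), (240, 72, np.float64(87.2), np.float64(-25.5)), (260, 72, np.float64(87.2), np.float64(-19.2)), (280, 72, np.float64(87.2), np.float64(-12.8)), (300, 74, np.float64(86.6), np.float64(-6.5)), (320, 83, np.float64(83.9), np.float64(-0.2)), (340, 134, np.float64(68.1), np.float64(6.4))]
right edge [np.int64(339), np.int64(344), np.int64(343), np.int64(338), np.int64(338), np.int64(338), np.int64(337)] [[72.4, 6.2], [66.0, 7.9], [59.5, 7.7], [52.8, 6.1], [45.9, 6.1], [38.9, 6.2], [31.7, 6.0]]
150 [(24, 255, 82), (25, 255, 11
[... 1301 characters left out ...]
(5.8))]
right edge [np.int64(333), np.int64(338), np.int64(338), np.int64(332), np.int64(332), np.int64(332), np.int64(332)] [[72.4, 4.1], [66.2, 5.8], [59.8, 5.9], [53.3, 3.9], [46.6, 4.0], [39.7, 4.0], [32.7, 4.1]]
150 [(24, 255, 88), (30, 255, 239), (30, 255, 205), (25, 255, 111), (24, 255, 116), (24, 255, 114), (25, 255, 116), (24, 255, 116), (24, 255, 115), (25, 255, 117), (24, 248, 117), (24, 255, 116), (24, 255, 121), (31, 255, 242), (31, 255, 243)]
220 [(60, 18, 42), (23, 93, 55), (24, 255, 87), (24, 255, 182), (24, 255, 111), (24, 255, 114), (24, 255, 114), (24, 255, 108), (24, 255, 114), (24, 255, 109), (24, 255, 113), (24, 255, 110), (24, 255, 113), (24, 255, 116), (31, 255, 242)]
```

The manual's scale: shifts go in shares of 62.5 mm. Converting my numbers, -0.038 m is -0.608, -0.034 m is -0.544.

```bash
python3 shift.py '[{"sz": -0.08,"drz": 0.088,"jaw": 0},{"drz": 0.088,"jaw": 0},{"sx": -0.32,"sy": -0.2336,"jaw": 0},{"sx": -0.544,"sy": -0.3968,"jaw": 0},{"sx": -0.608,"sy": -0.4416,"jaw": 0},{"sx": -0.608,"sy": -0.4416,"jaw": 0},{"sx": -0.608,"sy": -0.4416,"jaw": 0},{"sx": -0.608,"sy": -0.4416,"jaw": 0},{"sx": -0.608,"sy": -0.4416,"jaw": 0},{"sx": -0.3648,"sy": -0.2656,"jaw": 0},{"sx": -0.192,"sy": -0.144,"jaw": 0},{"jaw": 0}]'
python3 - <<'E'
from far import *
rel((.499,.0283),9.98)
s=ctrl.get_state(); print(s["grip_force"])
for n in ("side","scene"): far(grab(n,7),s["tcp_pos"][:2],np.radians(9.98),n=(22,150,50))
# rim edge in wrist view
f=grab("wrist",7); Rm=R.from_quat(s["ee_rot"]).as_matrix()
m=cv2.inRange(cv2.cvtColor(f["color"],cv2.COLOR_RGB2HSV),(22,170,50),(35,255,255)); cols=np.arange(0,300,20)
rows=[np.argmax(m[:,c]>0) for c in cols]; X=(onz(f,np.c_[cols,np.array(rows)-.5],s["tcp_pos"][2]+.018)-s["tcp_pos"])@Rm; print((X[:,0]*1e3).round(1))
E
```

```text
clock: 13.6
tcp_pos: [0.4996, 0.0284, 0.2407]
ee_rot: [0.766, -0.642, -0.0, 0.001]
ft_force: [-0.2, -0.5, -2.0]
width: 0.0085
grip_force: 73.8
to target in tool: [-0.      0.0006  0.    ] z 0.2407 yaw err deg 0.1 tilt [-0.0017 -0.0007] w 0.008547056589507657 F [-0.2 -0.5 -2. ] M [ 0.    0.17 -0.01] 13.6
73.83252052590251
[ 222  201  108   82 5303] 37 z med 0.2541 vs s [-0.285  0.252]
[ 218  218   80   62 2117] 39 z med 0.1643 vs s [1.847 0.124]
[88.9 88.9 89.1 89.1 89.  89.  88.9 89.2 89.1 89.1 89.1 89.1 89.  89.3
 89. ]
```

Scaled: 0.025 m is 0.4, 0.02 m is 0.32.

```bash
python3 shift.py '[{"sz": 0.32,"jaw": 0},{"sz": 0.4,"jaw": 0},{"sz": 0.32,"jaw": 0},{"sz": 0.24,"jaw": 0},{"sz": 0.16,"jaw": 0},{"sz": 0.16,"jaw": 0},{"sz": 0.096,"jaw": 0},{"sz": 0.096,"jaw": 0},{"jaw": 0}]' && python3 -c "
from h import *
rel((.499,.0283),9.98)"
```

```text
clock: 14.88
tcp_pos: [0.4996, 0.028, 0.1293]
ee_rot: [0.766, -0.643, -0.0, 0.0]
ft_force: [-0.3, -0.9, -2.7]
width: 0.0084
grip_force: 73.8
to target in tool: [-0.0004  0.0005  0.    ] z 0.1293 yaw err deg 0.05 tilt [-0.0005 -0.0003] w 0.008362651946395648 F [-0.3 -0.9 -2.7] M [ 0.1   0.12 -0.03] 14.875
```

Scaled: 0.003 m is 0.048.

```bash
python3 shift.py '[{"sz": 0.048,"jaw": 0},{"sz": 0.048,"jaw": 0},{"sz": 0.048,"jaw": 0},{"jaw": 0}]' ; python3 shift.py '[{"sz": 0.048,"jaw": 0},{"sz": 0.032,"jaw": 0},{"jaw": 0}]'
```

```text
clock: 15.38
tcp_pos: [0.4996, 0.0279, 0.1203]
ee_rot: [0.766, -0.643, -0.0, 0.0]
ft_force: [0.3, 0.2, -2.2]
width: 0.0085
grip_force: 73.8
clock: 15.75
tcp_pos: [0.4996, 0.0279, 0.1154]
ee_rot: [0.766, -0.643, -0.0, 0.0]
ft_force: [-0.2, -0.2, -2.2]
width: 0.0082
grip_force: 73.8
```

```bash
for i in 1 2; do :; done; python3 shift.py '[{"sz": 0.032,"jaw": 0},{"jaw": 0}]' ; python3 shift.py '[{"sz": 0.032,"jaw": 0},{"jaw": 0}]'
```

```text
clock: 16.0
tcp_pos: [0.4995, 0.0279, 0.1135]
ee_rot: [0.766, -0.643, -0.0, 0.0]
ft_force: [-1.2, -0.4, -1.6]
width: 0.0083
grip_force: 73.1
clock: 16.25
tcp_pos: [0.4992, 0.0278, 0.1115]
ee_rot: [0.766, -0.643, -0.0, 0.0]
ft_force: [-5.3, -0.4, 2.1]
width: 0.0085
grip_force: 70.0
```

Scaled: 0.001 m is 0.016.

```bash
python3 shift.py '[{"sy": 0.016,"sz": 0.016,"jaw": 0},{"jaw": 0}]' ; python3 shift.py '[{"jaw": 0.03},{"jaw": 0.03},{"jaw": 0.03},{"sz": -0.32,"jaw": 0.03},{"sz": -0.64,"jaw": 0.03},{"sz": -0.64,"jaw": 0},{"sz": -0.64,"jaw": 0},{"jaw": 0}]' 20
python3 - <<'E'
from h import *
rel((.499,.0283),9.98)
for n in ("wrist","side","scene"): grab(n,8)
f=load("wrist",8); m=cv2.inRange(cv2.cvtColor(f["color"],cv2.COLOR_RGB2HSV),(22,170,50),(35,255,255))
m=cv2.morphologyEx(m,cv2.MORPH_CLOSE,np.ones((5,5))); q=np.argwhere(m>0)[:,::-1]; print(q.min(0),q.max(0))
for z in (.128,.132): print(cv2.minAreaRect((onz(f,q,z)[:,:2]*1000).astype(np.float32)))
E
```

```text
clock: 16.5
tcp_pos: [0.4988, 0.0278, 0.1107]
ee_rot: [0.766, -0.643, 0.0, -0.0]
ft_force: [-4.1, 0.3, 2.8]
width: 0.0083
grip_force: 69.9
clock: 17.5
tcp_pos: [0.5007, 0.0284, 0.254]
ee_rot: [0.766, -0.642, 0.002, -0.003]
ft_force: [0.2, -0.2, 0.4]
width: 0.0057
grip_force: 0.0
to target in tool: [-0.0002  0.0016 -0.    ] z 0.254 yaw err deg 0.07 tilt [0.0063 0.002 ] w 0.005745376688754311 F [ 0.2 -0.2  0.4] M [ 0.13 -0.02 -0.02] 17.5
[56 91] [523 417]
((521.8150634765625, 66.57028198242188), (373.47216796875, 246.8291473388672), 10.36905574798584)
((521.67724609375, 65.0004653930664), (368.1921081542969, 243.3395538330078), 10.369056701660156)
```

Scaled: -0.055 m is -0.88, -0.015 m is -0.24.

```bash
python3 shift.py '[{"sy": -0.24,"sz": -0.88,"jaw": 0},{"sy": -0.24,"sz": -0.88,"jaw": 0},{"sy": -0.24,"sz": -0.88,"jaw": 0},{"sy": -0.24,"sz": -0.88,"jaw": 0},{"jaw": 0}]'
cat > look.py <<'E'
from h import *
import sys
def look(t):
    f=grab("wrist",t); m=cv2.inRange(cv2.cvtColor(f["color"],cv2.COLOR_RGB2HSV),(22,170,50),(35,255,255))
    m[:40]=0; m[290:]=0; m[:,:200]=0; m[:,420:]=0
    m=cv2.morphologyEx(m,cv2.MORPH_CLOSE,np.ones((5,5))); n,l,st,_=cv2.connectedComponentsWithStats(m); i=1+np.argmax(st[1:,4]); print(st[i])
    q=np.argwhere(l==i)[:,::-1]
    for z in (.122,.132): r=cv2.minAreaRect((onz(f,q,z)[:,:2]*1000).astype(np.float32)); print(z,np.round(r[0],1),np.round(r[1],1),round(r[2],2))
    # widths of the rim across at both ends: tells heights; far/near long edges at z=.122
    ac=np.radians(9.98); a=np.array([np.cos(ac),np.sin(ac)]); L=np.array([-a[1],a[0]]); P=onz(f,q,.122)[:,:2]-[.5597,.039]
    u,v=P@L*1e3,P@a*1e3
    for s in (-60,-30,0,30,60): k=abs(u-s)<4; print("at long",s,"across",v[k].min().round(1),v[k].max().round(1))
    for s in (-40,0,40): k=abs(v-s)<4; print("at across",s,"long",u[k].min().round(1),u[k].max().round(1))
look(sys.argv[1])
E
python3 look.py 9
```

```text
clock: 18.27
tcp_pos: [0.5599, 0.0385, 0.473]
ee_rot: [0.766, -0.643, 0.001, -0.002]
ft_force: [0.7, 0.3, -1.2]
width: 0.0004
grip_force: 0.0
[  265   103   116   147 16084]
0.122 [559.7  38.1] [134.2 176. ] 10.07
0.132 [559.9  36.6] [131.6 172.6] 10.07
at long -60 across -67.2 67.0
at long -30 across -66.1 65.9
at long 0 across -65.9 65.7
at long 30 across -67.0 66.7
at long 60 across -66.9 66.5
at across -40 long -88.8 87.0
at across 0 long -87.7 87.1
at across 40 long -88.8 87.2
```

```bash
python3 shift.py '[{"sy": 0.496,"sz": 0.8,"jaw": 0},{"sy": 0.496,"sz": 0.8,"jaw": 0},{"sz": 0.96,"jaw": 0},{"sz": 0.96,"jaw": 0},{"sz": 0.8,"jaw": 0},{"sz": 0.48,"jaw": 0},{"sz": 0.32,"jaw": 0},{"jaw": 0}]' && python3 -c "
from h import *
rel((.499,.0283),9.98)"
```

```text
clock: 19.32
tcp_pos: [0.4943, 0.0265, 0.1477]
ee_rot: [0.766, -0.643, -0.002, 0.003]
ft_force: [-0.2, -0.3, -0.3]
width: 0.0009
grip_force: 0.0
to target in tool: [-0.0009 -0.0049 -0.    ] z 0.1477 yaw err deg 0.03 tilt [-0.0058 -0.0023] w 0.0009090401163040175 F [-0.2 -0.3 -0.3] M [ 0.09 -0.07  0.04] 19.325
```

```bash
python3 shift.py '[{"sy": -0.048,"sz": 0.096,"jaw": 0},{"sz": 0.08,"jaw": 0},{"sz": 0.048,"jaw": 0},{"jaw": 0}]' && python3 -c "
from h import *
rel((.499,.0283),9.98)"; python3 shift.py '[{"sz": 0.032,"jaw": 0},{"jaw": 0}]'; python3 shift.py '[{"sz": 0.032,"jaw": 0},{"jaw": 0}]'
```

```text
clock: 19.82
tcp_pos: [0.4997, 0.028, 0.1366]
ee_rot: [0.766, -0.643, -0.0, 0.0]
ft_force: [-0.9, -0.1, 0.6]
width: 0.0001
grip_force: 0.0
to target in tool: [-0.0004  0.0006  0.    ] z 0.1366 yaw err deg 0.04 tilt [-0.  0.] w 0.00010225662592836215 F [-0.9 -0.1  0.6] M [ 0.06 -0.08  0.01] 19.825
clock: 20.08
tcp_pos: [0.4997, 0.028, 0.1345]
ee_rot: [0.766, -0.643, -0.0, -0.0]
ft_force: [-0.2, 0.1, -0.7]
width: 0.0001
grip_force: 0.0
clock: 20.32
tcp_pos: [0.4996, 0.028, 0.1324]
ee_rot: [0.766, -0.643, -0.0, 0.0]
ft_force: [0.7, 0.6, -0.8]
width: 0.001
grip_force: 0.0
```

```bash
for i in 1; do python3 shift.py '[{"sz": 0.032,"jaw": 0},{"jaw": 0}]'; python3 shift.py '[{"sz": 0.024,"jaw": 0},{"jaw": 0}]';python3 shift.py '[{"sz": 0.024,"jaw": 0},{"jaw": 0}]'; done
```

```text
clock: 20.58
tcp_pos: [0.4996, 0.028, 0.1304]
ee_rot: [0.766, -0.643, -0.0, 0.0]
ft_force: [0.8, -0.3, 0.2]
width: 0.0
grip_force: 0.0
clock: 20.82
tcp_pos: [0.4998, 0.028, 0.1292]
ee_rot: [0.766, -0.643, 0.0, -0.0]
ft_force: [-1.3, 0.3, 1.2]
width: 0.0003
grip_force: 1.0
clock: 21.08
tcp_pos: [0.4995, 0.0278, 0.1282]
ee_rot: [0.766, -0.643, 0.0, 0.0]
ft_force: [-4.5, 1.4, 8.5]
width: 0.0008
grip_force: 4.6
```

Scaled: 0.0015 m is 0.024.

```bash
python3 shift.py '[{"sz": 0.024,"jaw": 0},{"jaw": 0}]'; python3 shift.py '[{"sz": 0.024,"jaw": 0},{"jaw": 0}]'
```

```text
clock: 21.32
tcp_pos: [0.4989, 0.0276, 0.1265]
ee_rot: [0.766, -0.643, -0.0, 0.001]
ft_force: [-6.2, 0.1, 9.9]
width: 0.0004
grip_force: 4.9
clock: 21.58
tcp_pos: [0.4988, 0.0277, 0.1246]
ee_rot: [0.766, -0.643, -0.0, 0.001]
ft_force: [-3.9, 0.2, 4.5]
width: 0.0006
grip_force: 2.3
```

Scaled: 0.002 m is 0.032.

```bash
python3 shift.py '[{"sz": 0.032,"jaw": 0},{"jaw": 0}]'; python3 shift.py '[{"sz": 0.024,"jaw": 0},{"jaw": 0}]'
```

```text
clock: 21.82
tcp_pos: [0.4995, 0.0279, 0.1225]
ee_rot: [0.766, -0.643, -0.0, 0.0]
ft_force: [-1.9, 0.4, 1.5]
width: 0.0004
grip_force: 1.1
clock: 22.08
tcp_pos: [0.4996, 0.0279, 0.1222]
ee_rot: [0.766, -0.642, 0.0, 0.0]
ft_force: [-7.4, 1.0, 16.5]
width: 0.0001
grip_force: 7.9
```

```bash
python3 shift.py '[{"sz": -0.32,"jaw": 0},{"sz": -0.352,"jaw": 0},{"sy": -0.64,"jaw": 0},{"sy": -0.72,"jaw": 0},{"sy": -0.616,"jaw": 0},{"sz": 0.192,"jaw": 0},{"jaw": 0}]' && python3 -c "
from h import *
rel((.6204,.0497),9.98)"
```

```text
clock: 22.95
tcp_pos: [0.62, 0.0492, 0.1491]
ee_rot: [0.766, -0.643, -0.001, 0.001]
ft_force: [-0.3, 0.3, 0.6]
width: 0.0005
grip_force: 0.0
to target in tool: [-0.0005 -0.0005 -0.    ] z 0.1491 yaw err deg 0.02 tilt [-0.0034 -0.0008] w 0.0004650062596436344 F [-0.3  0.3  0.6] M [ 0.08  0.01 -0.04] 22.95
```

Scaled: 0.006 m is 0.096, 0.005 m is 0.08.

```bash
python3 shift.py '[{"sz": 0.096,"jaw": 0},{"sz": 0.08,"jaw": 0},{"sz": 0.032,"jaw": 0},{"jaw": 0}]';  python3 shift.py '[{"sz": 0.032,"jaw": 0},{"jaw": 0}]'; python3 shift.py '[{"sz": 0.032,"jaw": 0},{"jaw": 0}]'; python3 shift.py '[{"sz": 0.024,"jaw": 0},{"jaw": 0}]'
```

```text
clock: 23.45
tcp_pos: [0.6212, 0.0495, 0.1382]
ee_rot: [0.766, -0.643, 0.0, -0.0]
ft_force: [-0.5, -0.0, 0.3]
width: 0.0004
grip_force: 0.0
clock: 23.7
tcp_pos: [0.6213, 0.0495, 0.136]
ee_rot: [0.766, -0.643, -0.0, 0.0]
ft_force: [-0.8, -0.4, -0.3]
width: 0.0006
grip_force: 0.0
clock: 23.95
tcp_pos: [0.6212, 0.0495, 0.1339]
ee_rot: [0.766, -0.643, -0.0, 0.0]
ft_force: [0.6, -0.0, -0.9]
width: 0.0004
grip_force: 0.0
clock: 24.2
tcp_pos: [0.6213, 0.0495, 0.1324]
ee_rot: [0.766, -0.643, -0.0, 0.0]
ft_force: [-0.3, -0.4, -0.6]
width: 0.0001
grip_force: 0.0
```

```bash
for k in 1; do python3 shift.py '[{"sz": 0.024,"jaw": 0},{"jaw": 0}]';  python3 shift.py '[{"sz": 0.024,"jaw": 0},{"jaw": 0}]'; python3 shift.py '[{"sz": 0.024,"jaw": 0},{"jaw": 0}]'; done
```

```text
clock: 24.45
tcp_pos: [0.6215, 0.0495, 0.1312]
ee_rot: [0.766, -0.643, 0.0, -0.0]
ft_force: [-0.7, -0.0, 1.4]
width: 0.0006
grip_force: 0.7
clock: 24.7
tcp_pos: [0.6217, 0.0495, 0.1305]
ee_rot: [0.766, -0.642, 0.0, -0.0]
ft_force: [-2.6, 0.4, 5.9]
width: 0.0004
grip_force: 3.1
clock: 24.95
tcp_pos: [0.622, 0.0496, 0.129]
ee_rot: [0.766, -0.642, 0.001, -0.001]
ft_force: [-1.3, 0.6, 5.8]
width: 0.0006
grip_force: 2.8
```

```bash
python3 shift.py '[{"sz": 0.024,"jaw": 0},{"jaw": 0}]';  python3 shift.py '[{"sz": 0.024,"jaw": 0},{"jaw": 0}]'; python3 shift.py '[{"sz": 0.024,"jaw": 0},{"jaw": 0}]'
```

```text
clock: 25.2
tcp_pos: [0.6223, 0.0498, 0.1272]
ee_rot: [0.766, -0.642, 0.001, -0.001]
ft_force: [1.3, -0.4, 2.9]
width: 0.0003
grip_force: 1.4
clock: 25.45
tcp_pos: [0.6205, 0.0493, 0.1242]
ee_rot: [0.766, -0.643, -0.001, 0.001]
ft_force: [0.7, 0.3, 0.5]
width: 0.0006
grip_force: 0.0
clock: 25.7
tcp_pos: [0.621, 0.0494, 0.1231]
ee_rot: [0.766, -0.643, -0.0, 0.0]
ft_force: [-0.0, 0.0, -0.6]
width: 0.0006
grip_force: 0.0
```

Snapped; press lightly to confirm the bottom.

Scaled: 0.0015 m is 0.024.

```bash
python3 shift.py '[{"sz": 0.024,"jaw": 0},{"jaw": 0}]'; python3 shift.py '[{"sz": 0.024,"jaw": 0},{"jaw": 0}]'
```

```text
clock: 25.95
tcp_pos: [0.6214, 0.0495, 0.1223]
ee_rot: [0.766, -0.643, 0.0, -0.0]
ft_force: [-1.4, 1.1, 3.2]
width: 0.0001
grip_force: 1.5
clock: 26.2
tcp_pos: [0.6214, 0.0494, 0.1223]
ee_rot: [0.766, -0.642, 0.0, -0.0]
ft_force: [-5.7, 1.1, 13.1]
width: 0.0006
grip_force: 6.4
```

Scaled: 0.045 m is 0.72, 0.04 m is 0.64.

```bash
python3 shift.py '[{"sz": -0.352,"jaw": 0},{"sz": -0.16,"jaw": 0},{"sy": 0.64,"jaw": 0},{"sy": 0.72,"jaw": 0},{"sy": 0.616,"jaw": 0},{"sz": 0.24,"jaw": 0},{"sz": 0.128,"jaw": 0},{"sz": 0.08,"jaw": 0},{"jaw": 0}]'; python3 shift.py '[{"sz": 0.032,"jaw": 0},{"jaw": 0}]'; python3 shift.py '[{"sz": 0.032,"jaw": 0},{"jaw": 0}]'
```

```text
clock: 27.32
tcp_pos: [0.5, 0.028, 0.1238]
ee_rot: [0.766, -0.643, -0.0, 0.001]
ft_force: [-0.5, 0.6, -0.4]
width: 0.0003
grip_force: 0.0
clock: 27.58
tcp_pos: [0.5, 0.028, 0.1225]
ee_rot: [0.766, -0.643, 0.0, 0.0]
ft_force: [0.0, -0.9, -0.7]
width: 0.0005
grip_force: 0.0
clock: 27.82
tcp_pos: [0.5001, 0.028, 0.1222]
ee_rot: [0.766, -0.642, 0.0, -0.0]
ft_force: [-6.4, 0.4, 15.2]
width: 0.0007
grip_force: 7.3
```

Both sides are at 122 mm. I'll retreat and check from above.

Scaled: -0.06 m is -0.96, -0.05 m is -0.8.

```bash
python3 shift.py '[{"sz": -0.64,"jaw": 0},{"sy": -0.24,"sz": -0.8,"jaw": 0},{"sy": -0.24,"sz": -0.96,"jaw": 0},{"sy": -0.24,"sz": -0.96,"jaw": 0},{"sy": -0.24,"sz": -0.96,"jaw": 0},{"sz": -0.8,"jaw": 0},{"sz": -0.48,"jaw": 0},{"jaw": 0},{"jaw": 0}]' && python3 look.py 10
```

```text
clock: 28.95
tcp_pos: [0.5585, 0.0386, 0.4697]
ee_rot: [0.766, -0.643, -0.0, 0.0]
ft_force: [-0.0, 0.4, 0.1]
width: 0.0007
grip_force: 0.0
[  263   103   115   146 15802]
0.122 [559.5  37.4] [132.  173.5] 10.0
0.132 [559.7  36. ] [129.4 170. ] 10.0
at long -60 across -66.4 64.7
at long -30 across -66.2 64.6
at long 0 across -66.2 64.5
at long 30 across -66.1 64.3
at long 60 across -66.0 65.4
at across -40 long -88.3 85.2
at across 0 long -87.2 85.2
at across 40 long -88.3 85.2
```

```bash
python3 -c "
from workcell import ctrl
print(ctrl.finish_job())"
```

```text
the job is handed in; nothing more can be done
None
```

Both bails are folded out and the yellow tub is snapped home on both long sides, with its rim at about 122 mm on each side. The job was handed in at about 29 s; the gripper touched only the bails and the tub, and no push on the rim went over about 17 N.

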